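# Release the locked chocolate tray with the pin

### The arm

A 7-joint arm with a two-finger parallel gripper is mounted at the origin on a cart in front of the work surface, level with it; the furniture and walls round the work are solid. World frame = base frame: x ahead of the robot, y to its left, z up, the work surface at z = 0. Lengths are in m, angles in rad, forces in N, time in s.
With the tool pointing down it reaches from about 0.4 to 0.75 m from the base axis. Payload 19.5 kg.
Tool frame: the origin (TCP) lies at the centre of the arm's flange, where the gripper is bolted on; the fingertips stand 173 mm ahead of it and the grasp point (between the pads) lies 155 mm ahead of it; z points along the fingers, y is the line along which they close (so a half turn about z gives the same grasp; the last joint's range is limited). The gripper opens to 85 mm and grips with 20 to 120 N. Pads are 22 mm wide; open, the fingers measure 114 mm over their backs; the gripper's body (76 mm by 85 mm) begins 54 mm behind the grasp point. The pads swing forward as they close: fully open they stand 13 mm farther back than shut.
Start: joints at [1.115, 0.707, -0.028, 1.485, 0.022, 0.951, -0.075], TCP at [0.231, -0.526, 0.405] pointing down, gripper open.
Joint ranges: [-2.71, 2.71], [-0.32, 2.16], [-1.57, 1.52], [0, 2.45], [-1.46, 4.6], [0, 2.02], [-2.83, 2.83]. Speed limits (rad/s): [1.89, 1.89, 2.57, 2.57, 3.01, 3.01, 3.01].

### API

Orientations are given as a unit quaternion [x, y, z, w].
In Python, from bench import observe, read_camera, camera_model, job_done, outline_of gives the robot as it stands.
- The arm moves only by the shell command python3 -m crank 'ROWS' [OPENING]. ROWS is a JSON list of rows, 1 to 5 of them, each of 6 numbers: dx, dy, dz in m, then a rotation vector rx, ry, rz in rad; each row shifts and turns the commanded pose from where the row before left it, along the tool's axes as they then stand; what a row does not reach is not made up. A row lasts 1/8 s, in which the tool goes at most 0.0625 m and 0.188 rad, less where a joint would pass 70% of its speed; a pose out of reach is approached as far as the arm can. OPENING is the opening from 0.0 (shut) to 1.0 (fully open), set as the command begins (- or left out keeps the last). The fingers move at their own pace and stop on an object; the grip force is fixed at half the most. Time passes only in rows, so rows that do not move let the fingers close. It prints the time, the measured TCP pose, the force, the opening and the grip force at its end. Input that does not fit is refused with a message, and nothing moves.
- observe(): the state, without advancing time (a new reading comes with each control period).
- read_camera(name): name is "scene" or "top" or "wrist"; returns the picture (420x560x3 uint8, red, green, blue); there is no depth.
- camera_model(name): a dict with "camera_matrix" (3x3 intrinsics, pixels), "eye" and "orientation" of the camera in the world. Camera axes: x right, y down, z forward; pixel columns grow to the right and rows downward; lengths in m; the calibration is good to about 2 mm. A picture is of the moment at which its call begins: read the wrist's pose just before it. camera_model takes no time and is no camera call; for the wrist camera it gives the pose at the moment of the call.
- job_done(): hands the job in; it is judged then, once.
Trained networks look in the newest picture that a camera, given by its name, has taken for a name from the list of things; names that differ only in an ending like _2 or _b are one class to them, and where a whole thing is asked for, a point or a joint stands for the part that bears it (a point fixed in the world has none). Each returns a list of dicts, best first, with "score" (0 to 1); they miss things now and then, are a little off and sometimes report something else, mostly with a low value. They report only what shows in the picture. A call takes as long as a camera call.
- outline_of(camera, thing): "region" (420x560 bool, what is visible of it) and "centre" ([column, row] in pixels, amid what is visible of it).
The state is a dict: "clock": time; "qpos": joint angles; "joint_velocities": joint speeds; "tau": joint torques, N m; "tcp_pos": TCP position; "tcp_rot": TCP orientation; "ft_force": force on the tool from outside, world axes, zero at the start; "ft_torque": the same for the moment, N m; "width": opening from 0.0 (shut) to 1.0 (fully open); "finger_force": force on a finger pad.
Only numpy, scipy, OpenCV 4.12 (cv2) and the standard library are available. Lean on these libraries where they do the work, as an engineer would, in place of code of your own. Each camera call takes 0.05 s, during which the arm holds its last target. There are 200 camera calls.

### The job

The tray of the wooden chocolate box is locked by a hidden spring latch. Take the red-handled release pin out of its stand, feel along the groove in the box's top for the small hole, push the pin gently through it (never harder than about 30 N on the box) and keep the latch pressed until the tray has slid all the way out by itself, then stand the pin back upright in its stand, fully home. Keep the gripper itself off the box, and leave the canister, the wrapped gift bar and the price holder where they are.

Things in the scene. Friction and masses are not known exactly. Their poses are not given: they have to be found in the camera images.
- case: wooden chocolate box, fixed, 160 (x) x 200 (y) x 80 mm high, turned up to 0.3 rad about z. Origin: centre of underside; front with tray faces its -x. Hidden latch: flat steel plate 22 x 50 mm under the groove's floor, its top 20 to 32 mm below the box's top (unmeasured). Sprung: gives at 4 N, trips after 5 mm (about 6.5 N), hard stop at 9 mm (8.5 N, then the force shoots up to break it).
- groove (a point): centre of the groove in the box's top, level with the top face; axes as the box. Groove: along the box's y, 46 mm long, 10 wide, 6 deep, framed by a brass line; floor a brass plate 6 mm thick with ONE 9 mm round access hole on the centre line, up to 12 mm to either side of the middle (unmeasured: the pin feels it, elsewhere it stops on the hard floor: approach at 15 mm/s or less).
- tray (a joint): how far the tray has slid out of the box's front, m: 0 locked, 0.050 fully out. Once the latch trips, a spring and damper slide it out slowly, in about 2 s. If the latch is let go before the tray is past 0.037, it can catch in a second notch at 0.030 and must be tripped again. Past that it goes out by itself.
- tray_front (a point): middle of the tray's dark wooden front (196 mm wide, 34 mm high), with a brass knob 16 mm wide; nothing needs to be pulled
- pin: loose release pin, 130 mm long, about 80 g. Origin: end of its round tip; z points up to the handle. Steel rod 6 mm in diameter, z = 0 to 70 mm; steel collar 24 mm wide, z = 70 to 74; red square handle 16 x 16 mm (flats across the pin's x and y), z = 74 to 128; end cap to 130. Starts upright in the stand, collar on the stand's top.
- pin_tip (a point): the end of the pin's rod (the pin's origin)
- pin_grip (a point): middle of the red handle, where to grip it, 104 mm above the tip
- stand: stand of the pin, fixed: dark foot 80 x 80 x 8 mm and a wooden block 46 x 46 mm up to 80 mm height. Origin: centre of its underside. One upright hole in the middle of the top, 12 mm in diameter with a 3 mm chamfer, 72 mm deep.
- stand_mouth (a point): middle of the stand's hole at the level of its top face, 80 mm above the table; with the pin fully home the tip is 70 mm below this point
- canister: green canister with wooden lid, 64 mm wide, 75 mm high; bystander. Origin: centre of underside
- gift_bar: gift bar in orange striped paper, 67 x 194 x 52 mm; bystander. Origin: centre of underside
- price_holder: small oak block with an upright price card, 22 x 66 x 62 mm; bystander. Origin: centre of underside

How it is judged:
By the outcome, as a careful person would: the job done as asked, in the order asked, and still so for the second after the job is handed in, with the robot touching nothing.
It also fails if it takes over 72 s, if anything falls off the work surface, if the arm or the gripper's body presses on something with over 40 N, if the wrist force passes 120 N, or if a joint passes its speed limit or range.

## Working session

There is one attempt and no reset: what is moved stays moved. The work goes in short steps, Python scripts to look and compute and a shell command to move; the robot and the scene stay as the last step left them, time stands still between calls to the robot, and variables do not carry over. Pictures are saved under pics/ and viewed, at most 10 in all, crops included, and the job is handed in when it is done.

```bash
mkdir -p pics
cat > h.py <<'E'
import numpy as np, cv2
from scipy.spatial.transform import Rotation as R
from bench import *
def cam(n):
    m=camera_model(n); K=np.array(m["camera_matrix"]); o=m["orientation"]
    o=np.array(o); Rm=o if o.shape==(3,3) else R.from_quat(o).as_matrix()
    return K,np.array(m["eye"]),Rm
def ray(c,px,z):
    K,e,Rm=c; d=Rm@np.linalg.solve(K,[px[0],px[1],1]); return e+d*(z-e[2])/d[2]
def proj(c,P):
    K,e,Rm=c; q=(np.atleast_2d(P)-e)@Rm@K.T; return q[:,:2]/q[:,2:]
E
python3 - <<'E'
from h import *
s=observe(); print({k:np.round(v,3) for k,v in s.items()})
for n in ("scene","top"):
    im=read_camera(n); cv2.imwrite(f"pics/{n}0.png",im[:,:,::-1]); c=cam(n); print(n,c[0].round(1).tolist(),c[1].round(3),c[2].round(2).tolist())
    for t in ["case","groove","tray_front","pin","pin_grip","stand","stand_mouth","canister","gift_bar","price_holder"]:
        r=outline_of(n,t)
        for d in r[:2]:
            m=d["region"].astype(np.uint8); print(t,round(d["score"],2),np.round(d["centre"],1),m.sum(), np.round(cv2.minAreaRect(np.argwhere(m)[:,::-1].astype(np.float32)),1).tolist() if 0 else cv2.boundingRect(m))
E
```

```text
{'clock': np.float64(0.0), 'qpos': array([ 1.115,  0.707, -0.028,  1.485,  0.022,  0.951, -0.075]), 'joint_velocities': array([-0.001,  0.002,  0.001, -0.001, -0.001,  0.001,  0.001]), 'tau': array([ 2.0000e-03, -8.8321e+01,  1.2360e+00, -2.3616e+01,  1.7000e-02,
        7.0000e-03, -0.0000e+00]), 'tcp_pos': array([ 0.231, -0.526,  0.404]), 'tcp_rot': array([ 0.979,  0.205, -0.   , -0.001]), 'ft_force': array([ 0.339,  0.205, -0.861]), 'ft_torque': array([ 0.011, -0.028,  0.014]), 'finger_force': np.float64(0.0), 'width': np.float64(1.0)}
scene [[485.7, 0.0, 282.0], [0.0, 485.7, 206.1], [0.0, 0.0, 1.0]] [0.032 0.918 0.595] [[-0.84, -0.23, 0.49], [-0.54, 0.38, -0.75], [-0.01, -0.89, -0.45]]
case 0.78 [266.3 220.1] 5463 (216, 182, 104, 78)
groove 0.92 [266.1 220.8] 5545 (216, 182, 104, 78)
tray_front 0.57 [297.1 230. ] 602 (272, 212, 47, 43)
pin 0.59 [367.8 190. ] 722 (354, 170, 29, 35)
pin 0.43 [369.3 159.9] 167 (366, 151, 9, 23)
pin_grip 0.65 [372.2 165.7] 160 (365, 152, 10, 23)
stand 0.71 [369.4 191.9] 752 (353, 169, 30, 37)
stand_mouth 0.83 [368.3 191.3] 771 (353, 170, 30, 36)
cani
[... 259 characters left out ...]
0, 1.0]] [0.417 0.098 1.144] [[-0.02, -0.99, 0.16], [-1.0, 0.01, -0.01], [0.01, -0.16, -0.99]]
case 0.68 [288.6 194.4] 5731 (249, 158, 85, 75)
groove 0.86 [290.9 194.5] 5726 (249, 158, 85, 75)
groove 0.74 [310.8 284.9] 197 (299, 279, 23, 10)
tray_front 0.68 [288.4 228.5] 253 (252, 224, 77, 9)
pin 0.65 [424.7 242.7] 141 (416, 236, 17, 12)
pin_grip 0.48 [423.8 238.2] 94 (417, 238, 15, 8)
stand 0.58 [410.8 245.5] 972 (391, 226, 41, 39)
stand_mouth 0.62 [410.6 242.1] 982 (392, 225, 42, 40)
canister 0.88 [373.  164.2] 589 (359, 152, 28, 28)
gift_bar 0.79 [151.6 238.5] 2118 (108, 226, 83, 29)
gift_bar 0.75 [294.5 193.1] 5681 (250, 158, 84, 74)
price_holder 0.58 [312.6 286.1] 187 (299, 279, 23, 10)
```

Run:
```python
import cv2
a=cv2.imread('pics/top0.png')[140:300,230:450]; b=cv2.imread('pics/scene0.png')[140:270,205:395]
cv2.imwrite('pics/topc.png',cv2.resize(a,None,fx=3.6,fy=3.6,interpolation=cv2.INTER_CUBIC))
cv2.imwrite('pics/scenec.png',cv2.resize(b,None,fx=4,fy=4,interpolation=cv2.INTER_CUBIC))
```

```text
(no output)
```

View pics/topc.png

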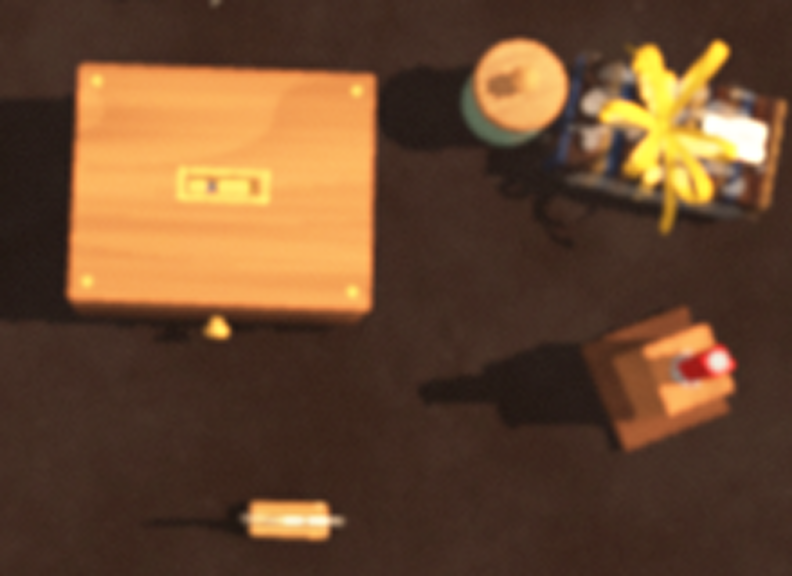

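View pics/scenec.png

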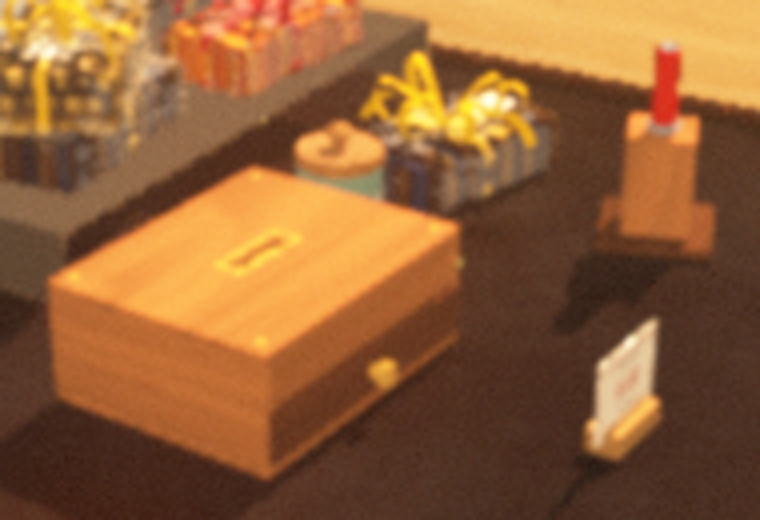

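The top crop shows the box with its groove at about px (291.9, 191.7) and a dark spot, perhaps the hole, near (288.9, 191.7). The pin's cap is at (429.4, 240.3), and the stand is turned about 0.3 rad. The scene crop agrees: the pin is upright in the stand, and the price holder is in front of the tray.

Run:
```python
from h import *
c=cam("top"); f=lambda x,y:(230+x/3.6,140+y/3.6)
print("cap",ray(c,f(718,361),.14)); print("groove",ray(c,f(223,186),.08)); print("spot",ray(c,f(212,186),.074))
print("collar~",ray(c,f(683,372),.084))
top=[ray(c,f(*p),.08)for p in((80,63),(377,73),(373,308),(68,299))]; print("box",np.round(top,4).tolist(),np.mean(top,0))
d=top[0]-top[1]; e=top[0]-top[3]+top[1]-top[2]; print("yaw",np.arctan2(-d[0],d[1]),np.arctan2(e[1],e[0]), np.linalg.norm(d),np.linalg.norm(e)/2)
ft=[ray(c,f(*p),.008)for p in((583,346),(688,307),(628,450),(732,408))];print("foot",np.round(ft,4).tolist())
s=[ray(c,f(*p),.08)for p in((641,348),(709,323),(667,415),(735,388))];print("blk",np.round(s,4).tolist(),np.mean(s,0))
C=cam("scene"); g=lambda x,y:(205+x/4,140+y/4)
print("scene cap",ray(C,g(668,44),.14),"groove",ray(C,g(260,252),.08), "boxtop", np.mean([ray(C,g(*p),.08) for p in((50,280),(255,167),(460,228),(268,355))],0))
print("stand",np.mean([ray(C,g(*p),.08) for p in((622,128),(690,137),(633,108),(700,117))],0))
o=observe();print(R.from_quat(o["tcp_rot"]).as_matrix().round(3))
W=cam("wrist");Rt=R.from_quat(o["tcp_rot"]).as_matrix();print(Rt.T@(W[1]-o["tcp_pos"]),(Rt.T@W[2]).round(3),W[0][0])
```

```text
cap [ 0.49914445 -0.24776989  0.14      ]
groove [0.62665349 0.0570243  0.08      ]
spot [0.62793967 0.06423022 0.074     ]
collar~ [ 0.49681021 -0.2434506   0.084     ]
box [[0.7132, 0.1526, 0.08], [0.7035, -0.0493, 0.08], [0.5427, -0.041, 0.08], [0.5517, 0.1615, 0.08]] [0.62774822 0.0559448  0.08      ]
yaw -0.04821958389008159 -0.05321490807539568 0.20211388889754844 0.16138835105851165
foot [[0.522, -0.1982, 0.008], [0.5486, -0.2745, 0.008], [0.4485, -0.2258, 0.008], [0.4767, -0.3008, 0.008]]
blk [[0.5134, -0.2179, 0.08], [0.5294, -0.2642, 0.08], [0.469, -0.2324, 0.08], [0.486, -0.2785, 0.08]] [ 0.49945637 -0.24821245  0.08      ]
scene cap [ 0.49728857 -0.2455356   0.14      ] groove [0.62414609 0.05825393 0.08      ] boxtop [0.62345125 0.0588322  0.08      ]
stand [ 0.50082094 -0.25267952  0.08      ]
[[ 0.916  0.402 -0.   ]
 [ 0.402 -0.916  0.   ]
 [-0.    -0.    -1.   ]]
[0.08328113 0.00087787 0.02999668] [[-0.    -0.947 -0.321]
 [ 1.    -0.     0.   ]
 [-0.    -0.321  0.947]] [320.6512185    0.         280.74277785]
```

```bash
python3 -m crank '[[0.051,-0.021,0,0,0,0],[0.051,-0.021,0,0,0,0],[0.051,-0.021,0,0,0,0],[0.051,-0.021,0,0,0,0],[0.051,-0.021,0,0,0,0]]'
python3 -m crank '[[0.051,-0.021,0,0,0,0],[0.051,-0.021,0,0,0,0.07],[0,0,0,0,0,0],[0,0,0,0,0,0]]'
python3 - <<'E'
from h import *
c=cam("wrist"); im=read_camera("wrist"); cv2.imwrite("pics/w1.png",im[:,:,::-1])
o=observe(); print(o["tcp_pos"],R.from_quat(o["tcp_rot"]).as_matrix().round(3).tolist())
np.savez("w1.npz",K=c[0],e=c[1],R=c[2])
for t in["pin","pin_grip","stand","stand_mouth"]:
    for d in outline_of("wrist",t)[:2]:
        m=d["region"].astype(np.uint8); print(t,round(d["score"],2),np.round(d["centre"],1),cv2.boundingRect(m))
E
```

```text
clock: 1.72
tcp_pos: [0.4235, -0.3264, 0.4048]
tcp_rot: [0.979, 0.205, 0.0, 0.0]
ft_force: [0.2, -0.8, 1.4]
width: 1.005
finger_force: 0.0
clock: 2.22
tcp_pos: [0.4987, -0.2487, 0.4046]
tcp_rot: [0.985, 0.171, -0.0, 0.0]
ft_force: [0.3, -0.5, 0.5]
width: 0.999
finger_force: 0.0
[ 0.49840392 -0.24911685  0.40470071] [[0.942, 0.336, -0.0], [0.336, -0.942, -0.0], [-0.0, 0.0, -1.0]]
pin 0.79 [280.5 206.6] (268, 184, 24, 43)
pin_grip 0.66 [280.6 206. ] (267, 186, 26, 41)
stand 0.72 [280.  173.9] (244, 144, 71, 76)
stand_mouth 0.71 [279.5 173.6] (243, 143, 73, 77)
```

View pics/w1.png

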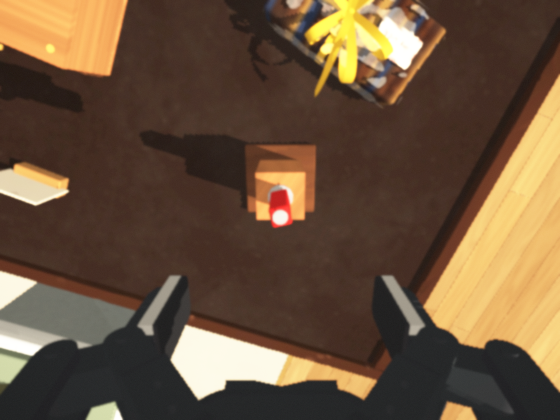

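The wrist image shows the pin upright, with its cap near (280.5, 217) and its handle lined up with the stand and the image axes. The block's top has corners near (256,160) and (305,220).

Run:
```python
from h import *
z=np.load("w1.npz");c=(z["K"],z["e"],z["R"])
im=cv2.imread("pics/w1.png"); b=im.astype(int)
red=((b[:,:,2]>150)&(b[:,:,1]<70)).astype(np.uint8); p=np.argwhere(red[180:235,260:300]); print("red",p.min(0)+[180,260],p.max(0)+[180,260])
wh=(b.min(2)>170); q=np.argwhere(wh[205:230,265:297])+[205,265]; print("cap px",q.mean(0)); print(ray(c,q.mean(0)[::-1],.14))
print("blk",np.mean([ray(c,p,.08) for p in((256,160),(305,160),(305,220),(256,220))],0))
print(proj(c,[[.4985,-.249,.14],[.4985,-.249,.084]]))
```

```text
red [191 270] [227 292]
cap px [216.84659091 279.90340909]
[ 0.49942068 -0.24864892  0.14      ]
blk [ 0.5041933  -0.24740603  0.08      ]
[[279.9303396  218.04316777]
 [280.05545997 198.08410096]]
```

```bash
python3 -m crank '[[0.001,0,0.045,0,0,0],[0,0,0.045,0,0,0],[0,0,0.03,0,0,0],[0,0,0.015,0,0,0],[0,0,0,0,0,0]]'
python3 -m crank '[[0,0,0,0,0,0],[0,0,0,0,0,0],[0,0,0,0,0,0],[0,0,0,0,0,0],[0,0,0,0,0,0]]' 0.0
python3 - <<'E'
from h import *
print(observe()["tcp_pos"])
E
```

```text
clock: 3.1
tcp_pos: [0.4998, -0.2482, 0.2695]
tcp_rot: [0.985, 0.171, -0.0, -0.0]
ft_force: [-0.8, 0.3, -0.7]
width: 1.0
finger_force: 0.0
clock: 3.72
tcp_pos: [0.5, -0.248, 0.2701]
tcp_rot: [0.985, 0.171, 0.0, 0.0]
ft_force: [-0.7, -0.5, 6.0]
width: 0.194
finger_force: 58.3
[ 0.49998125 -0.24800364  0.27007756]
```

```bash
python3 -m crank '[[0,0,-0.02,0,0,0],[0,0,-0.035,0,0,0],[0,0,-0.035,0,0,0],[0,0,-0.035,0,0,0],[0.02,-0.022,0,0,0,0]]'
python3 -m crank '[[0.037,-0.041,0,0,0,0],[0.037,-0.041,0,0,0,0],[0.037,-0.041,0,0,0,0],[0.037,-0.041,0,0,0,0],[0.037,-0.041,0,0,0,0]]'
python3 -m crank '[[0.017,-0.018,0,0,0,0.1],[0,0,0,0,0,0.15],[0,0,0,0,0,0.14],[0,0,0,0,0,0],[0,0,0,0,0,0]]'
python3 - <<'E'
from h import *
c=cam("wrist"); im=read_camera("wrist"); cv2.imwrite("pics/w2.png",im[:,:,::-1])
o=observe(); print(o["tcp_pos"],R.from_quat(o["tcp_rot"]).as_matrix().round(3).tolist(),o["ft_force"],o["width"])
np.savez("w2.npz",K=c[0],e=c[1],R=c[2])
P=proj(c,[o["tcp_pos"]-[0,0,.26],[.6265,.0572,.08]]); print(P)
u,v=P[1].astype(int); x0,y0=u-70,v-60
cv2.imwrite("pics/w2c.png",cv2.resize(im[y0:y0+120,x0:x0+140,::-1],None,fx=5,fy=5,interpolation=cv2.INTER_CUBIC)); print(x0,y0)
for t in["pin","pin_tip","case","groove"]:
    for d in outline_of("wrist",t)[:2]:
        m=d["region"].astype(np.uint8); print(t,round(d["score"],2),np.round(d["centre"],1),cv2.boundingRect(m))
E
```

```text
clock: 4.35
tcp_pos: [0.5109, -0.2219, 0.3971]
tcp_rot: [0.986, 0.169, 0.001, 0.001]
ft_force: [0.7, 1.3, -1.8]
width: 0.194
finger_force: 58.6
clock: 4.97
tcp_pos: [0.6168, 0.0366, 0.3948]
tcp_rot: [0.985, 0.171, -0.0, 0.0]
ft_force: [0.1, -0.1, -0.4]
width: 0.194
finger_force: 58.6
clock: 5.6
tcp_pos: [0.6263, 0.0575, 0.3947]
tcp_rot: [1.0, -0.021, -0.0, -0.0]
ft_force: [0.2, -0.4, -0.7]
width: 0.198
finger_force: 58.5
[0.62632304 0.05741751 0.39470716] [[0.999, -0.044, -0.0], [-0.044, -0.999, 0.0], [-0.0, -0.0, -1.0]] [ 0.43656391  0.75667727 -0.82602431] 0.1918607455476219
[[280.15831631 220.16955192]
 [280.47645418 199.76224031]]
210 139
pin 0.81 [279.6 302.2] (258, 219, 46, 134)
pin 0.58 [494.5 103.6] (445, 68, 97, 71)
pin_tip 0.72 [281.4 301.2] (259, 220, 45, 133)
pin_tip 0.59 [494.2 103.7] (445, 67, 97, 73)
case 0.82 [281.7 182.8] (164, 106, 237, 171)
groove 0.83 [281.1 182.4] (163, 106, 238, 171)
```

View pics/w2c.png

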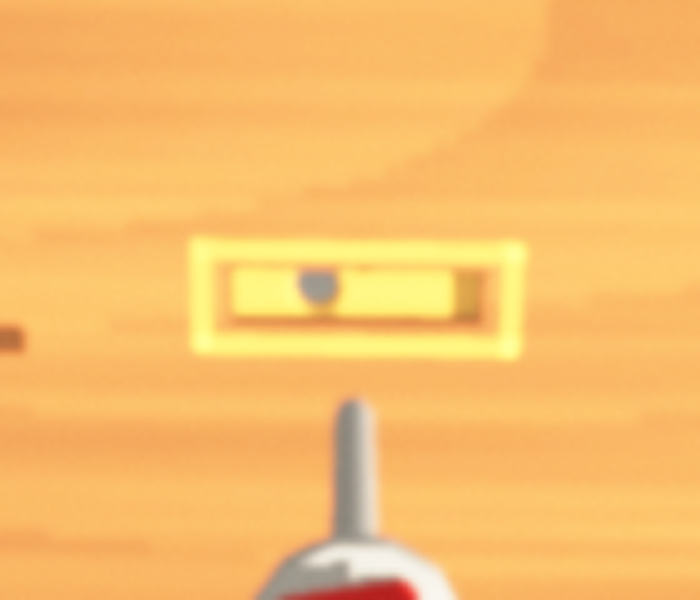

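View pics/w2.png

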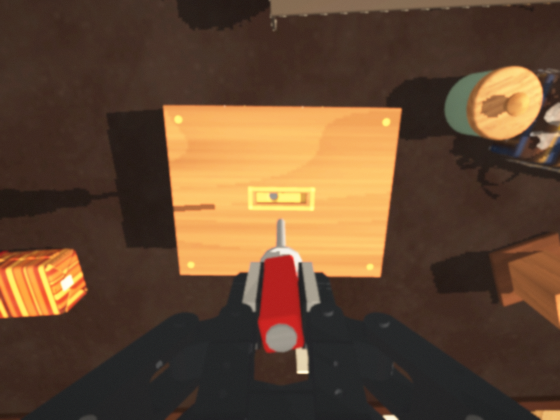

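The groove frame is centred near (281.6, 198.6), and the hole is clearly visible at (273.8, 196.2). The pin is straight, with its tip near (280.6, 219.5) as predicted.

Run:
```python
from h import *
z=np.load("w2.npz");c=(z["K"],z["e"],z["R"])
f=lambda x,y:(210+x/5,139+y/5)
g=np.mean([ray(c,f(*p),.08) for p in((191,238),(526,242),(520,357),(194,352))],0)
l=ray(c,f(191,295),.08);r=ray(c,f(523,300),.08);d=l-r
print("groove",g,"yaw",np.arctan2(-d[0],d[1]),np.linalg.norm(d)); h=ray(c,f(319,286),.074);print("hole",h)
yaw=-.05
u=np.array([-np.sin(yaw),np.cos(yaw),0]); s=(h-g)@u; H=g+u*s; print("s",s,"perp",(h-g)@[np.cos(yaw),np.sin(yaw),0],"H",H)
o=observe();Rt=R.from_quat(o["tcp_rot"]).as_matrix(); tip=o["tcp_pos"]-[0,0,.26]; 
tipv=ray(c,f(353,402),tip[2]+.001); print("tip",tip,tipv); 
print("move tool",Rt.T@(H-tip), "using seen tip",Rt.T@(H-tipv))
```

```text
groove [0.62758543 0.05614763 0.08      ] yaw -0.05880470424796802 0.06130188619142636
hole [0.62849923 0.06340064 0.074     ]
s 0.007289615554006953 perp 0.0005501649717364198 H [0.62794975 0.06342813 0.08      ]
tip [0.6263363  0.05739211 0.1347152 ] [0.62729512 0.05703793 0.1357152 ]
move tool [ 0.00134288 -0.00609337  0.05471615] using seen tip [ 0.00036907 -0.0064035   0.0557163 ]
```

```bash
python3 -m crank '[[0.001,-0.0063,0.02,0,0,0],[0,0,0.018,0,0,0],[0,0,0.007,0,0,0],[0,0,0,0,0,0]]'
python3 - <<'E'
from h import *
c=cam("wrist"); im=read_camera("wrist")
o=observe(); print(o["tcp_pos"],o["ft_force"])
np.savez("w3.npz",K=c[0],e=c[1],R=c[2])
print(proj(c,[o["tcp_pos"]-[0,0,.26]]))
cv2.imwrite("pics/w3c.png",cv2.resize(im[150:260,215:345,::-1],None,fx=6,fy=5.4,interpolation=cv2.INTER_CUBIC))
E
```

```text
clock: 6.35
tcp_pos: [0.6277, 0.0636, 0.3498]
tcp_rot: [1.0, -0.023, -0.0, -0.0]
ft_force: [-0.1, 0.4, -0.3]
width: 0.196
finger_force: 58.6
[0.62774413 0.0636417  0.35022101] [-0.72682673 -1.2684272  -0.72822429]
[[280.03924112 220.28565046]]
```

View pics/w3c.png

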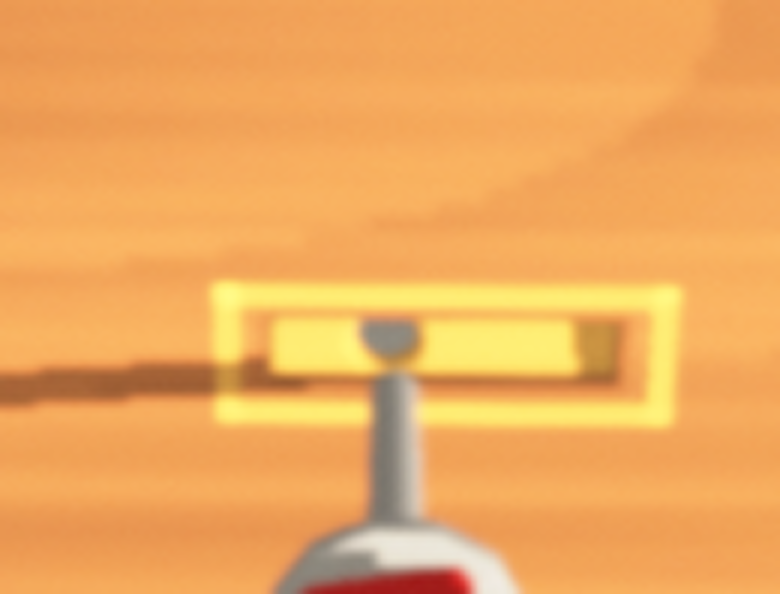

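The tip is at crop (394, 372) and the hole at (391, 338), aligned to about 0.5 mm along the groove. I'll check the cross direction too.

```bash
python3 - <<'E'
from h import *
z=np.load("w3.npz");c=(z["K"],z["e"],z["R"]);f=lambda x,y:(215+x/6,150+y/5.4)
print(ray(c,f(391,338),.074), np.mean([ray(c,f(*p),.08) for p in((213,285),(681,289),(674,427),(217,421))],0), ray(c,f(394,376),.0907))
E
python3 -m crank '[[0,0,0.0018,0,0,0],[0,0,0.0018,0,0,0],[0,0,0.0018,0,0,0],[0,0,0.0018,0,0,0],[0,0,0.0018,0,0,0]]'
```

```text
[0.62845666 0.063534   0.074     ] [0.62728954 0.05626606 0.08      ] [0.62842552 0.06313184 0.0907    ]
clock: 7.02
tcp_pos: [0.6276, 0.0638, 0.3406]
tcp_rot: [1.0, -0.023, -0.0, -0.0]
ft_force: [0.4, -0.4, -1.5]
width: 0.194
finger_force: 58.6
```

```bash
python3 -m crank '[[0,0,0.0018,0,0,0],[0,0,0.0018,0,0,0],[0,0,0.0018,0,0,0],[0,0,0.001,0,0,0],[0,0,0.001,0,0,0]]'
```

```text
clock: 7.65
tcp_pos: [0.6276, 0.0637, 0.3333]
tcp_rot: [1.0, -0.023, -0.0, -0.0]
ft_force: [-0.3, 0.5, -1.5]
width: 0.191
finger_force: 58.6
```

```bash
python3 -m crank '[[0,0,0.001,0,0,0],[0,0,0.001,0,0,0],[0,0,0.001,0,0,0],[0,0,0,0,0,0]]'
```

```text
clock: 8.15
tcp_pos: [0.6276, 0.0638, 0.3302]
tcp_rot: [1.0, -0.023, -0.0, -0.0]
ft_force: [0.6, 0.2, -0.2]
width: 0.194
finger_force: 58.6
```

```bash
python3 -m crank '[[0,0,0.0018,0,0,0],[0,0,0.0018,0,0,0],[0,0,0.0018,0,0,0],[0,0,0.0018,0,0,0],[0,0,0.001,0,0,0]]'
```

```text
clock: 8.78
tcp_pos: [0.6276, 0.0637, 0.322]
tcp_rot: [1.0, -0.023, -0.0, -0.0]
ft_force: [0.1, 0.6, -1.6]
width: 0.194
finger_force: 58.6
```

```bash
python3 -m crank '[[0,0,0.001,0,0,0],[0,0,0.001,0,0,0],[0,0,0.001,0,0,0],[0,0,0.001,0,0,0]]'
```

```text
clock: 9.28
tcp_pos: [0.6276, 0.0637, 0.3181]
tcp_rot: [1.0, -0.023, -0.0, -0.0]
ft_force: [-0.2, 0.3, -0.5]
width: 0.195
finger_force: 58.6
```

```bash
python3 -m crank '[[0,0,0.001,0,0,0],[0,0,0.001,0,0,0],[0,0,0.001,0,0,0],[0,0,0,0,0,0]]'
```

```text
clock: 9.78
tcp_pos: [0.6276, 0.0637, 0.315]
tcp_rot: [1.0, -0.023, -0.0, -0.0]
ft_force: [-0.8, 0.0, -1.4]
width: 0.194
finger_force: 58.6
```

```bash
python3 -m crank '[[0,0,0.001,0,0,0],[0,0,0.001,0,0,0],[0,0,0.001,0,0,0],[0,0,0,0,0,0]]'
```

```text
clock: 10.28
tcp_pos: [0.6277, 0.0637, 0.3124]
tcp_rot: [1.0, -0.023, 0.0, -0.0]
ft_force: [-0.7, 0.4, 4.9]
width: 0.192
finger_force: 59.0
```

```bash
python3 -m crank '[[0,0,0.001,0,0,0],[0,0,0.001,0,0,0],[0,0,0,0,0,0]]'
```

```text
clock: 10.65
tcp_pos: [0.6277, 0.0637, 0.3105]
tcp_rot: [1.0, -0.023, 0.0, -0.0]
ft_force: [-1.0, -0.8, 5.9]
width: 0.193
finger_force: 59.1
```

```bash
python3 -m crank '[[0,0,0.001,0,0,0],[0,0,0.001,0,0,0],[0,0,0,0,0,0]]'
```

```text
clock: 11.02
tcp_pos: [0.6277, 0.0637, 0.3084]
tcp_rot: [1.0, -0.023, 0.0, -0.0]
ft_force: [0.3, -0.3, 5.4]
width: 0.195
finger_force: 59.1
```

```bash
python3 -m crank '[[0,0,0.0005,0,0,0],[0,0,0.0005,0,0,0],[0,0,0,0,0,0],[0,0,0,0,0,0],[0,0,0,0,0,0]]'
python3 - <<'E'
from h import *
for n in("top",):
    im=read_camera(n)
    for d in outline_of(n,"tray_front")[:2]:
        print(round(d["score"],2),np.round(d["centre"],1),cv2.boundingRect(d["region"].astype(np.uint8)))
a=cv2.imread('pics/top0.png')[:,:,::-1].astype(int); df=abs(im.astype(int)-a).sum(2)>90; df=df[223:265,250:335]; print(df.sum(1))
E
```

```text
clock: 11.65
tcp_pos: [0.6277, 0.0637, 0.3075]
tcp_rot: [1.0, -0.023, 0.0, -0.0]
ft_force: [-1.7, 0.3, 5.3]
width: 0.192
finger_force: 59.1
[84 83 84 85 85 85 84 84 84 83 83 83 83 83 83 83 83 82 82 83 84 85 85 85
 84 83 83 84 84 84 84 84 84 84 85 85 85 85 85 85 85 85]
```

```bash
python3 -m crank '[[0,0,0,0,0,0],[0,0,0,0,0,0],[0,0,0,0,0,0],[0,0,0,0,0,0],[0,0,0,0,0,0]]'
python3 - <<'E'
from h import *
im=read_camera("scene"); cv2.imwrite("pics/s2.png",cv2.resize(im[100:270,205:395,::-1],None,fx=3.4,fy=3.4,interpolation=cv2.INTER_CUBIC))
for d in outline_of("scene","tray_front")[:2]:
    print(round(d["score"],2),np.round(d["centre"],1),cv2.boundingRect(d["region"].astype(np.uint8)))
E
```

```text
clock: 12.38
tcp_pos: [0.6277, 0.0637, 0.3075]
tcp_rot: [1.0, -0.023, 0.0, -0.0]
ft_force: [-0.0, -0.6, 6.2]
width: 0.2
finger_force: 59.1
0.79 [303.9 234.5] (273, 214, 62, 49)
```

View pics/s2.png

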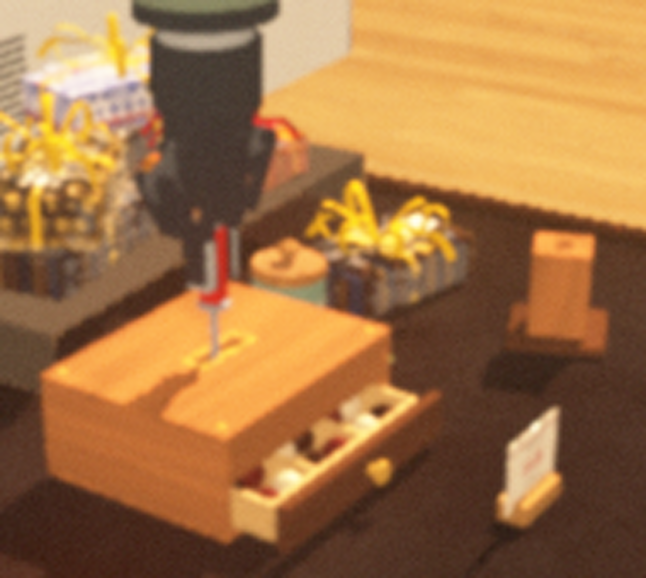

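The tray is sliding out: the drawer front is at crop (360, 470), and the pin is in the groove. I'll keep holding.

```bash
for i in 1 2 ; do python3 -m crank '[[0,0,0,0,0,0],[0,0,0,0,0,0],[0,0,0,0,0,0],[0,0,0,0,0,0],[0,0,0,0,0,0]]'|grep clock;  python3 -m crank '[[0,0,0,0,0,0],[0,0,0,0,0,0],[0,0,0,0,0,0],[0,0,0,0,0,0],[0,0,0,0,0,0]]'|grep -E 'clock|ft'
python3 - <<'E'
from h import *
im=read_camera("scene"); cv2.imwrite("pics/s3.png",im[:,:,::-1])
C=cam("scene")
for d in outline_of("scene","tray_front")[:1]:
    print(round(d["score"],2),np.round(d["centre"],1),cv2.boundingRect(d["region"].astype(np.uint8)))
y=-.053;ex=np.array([np.cos(y),np.sin(y),0]);g=np.array([.6273,.0562,0])
# brass knob/front middle predicted
for t in(0,.03,.037,.05): print(t,proj(C,[g-ex*(.08+t)+[0,0,.021+.0]]).round(1))
E
done
```

```text
clock: 13.1
clock: 13.72
ft_force: [-0.8, -0.2, 5.2]
0.91 [303.7 235.2] (272, 213, 65, 51)
0 [[296.9 233.1]]
0.03 [[307.5 236.8]]
0.037 [[310.  237.6]]
0.05 [[314.8 239.2]]
clock: 14.45
clock: 15.08
ft_force: [-1.2, -0.2, 6.1]
0.75 [304.4 235.8] (272, 215, 65, 48)
0 [[296.9 233.1]]
0.03 [[307.5 236.8]]
0.037 [[310.  237.6]]
0.05 [[314.8 239.2]]
```

The front has shifted 18 px, which matches 50 mm, and it is no longer moving, so the tray is fully out. Now I'll withdraw.

```bash
python3 -m crank '[[0,0,-0.005,0,0,0],[0,0,-0.012,0,0,0],[0,0,-0.02,0,0,0],[0,0,-0.025,0,0,0],[0,0,-0.025,0,0,0]]'
python3 -m crank '[[0,0,0,0,0,-0.12],[0,0,0,0,0,-0.14],[0,0,0,0,0,-0.13],[0,0,0,0,0,0]]'
python3 - <<'E'
from h import *
o=observe();Rt=R.from_quat(o["tcp_rot"]).as_matrix(); print(o["tcp_pos"],Rt.round(3).tolist(),Rt.T@(np.array([.500,-.248,.27])-o["tcp_pos"]))
E
```

```text
clock: 15.8
tcp_pos: [0.6275, 0.0637, 0.3955]
tcp_rot: [1.0, -0.023, -0.0, -0.0]
ft_force: [0.3, -0.4, -0.4]
width: 0.192
finger_force: 58.6
clock: 16.3
tcp_pos: [0.6276, 0.0635, 0.3946]
tcp_rot: [0.985, 0.171, 0.0, -0.0]
ft_force: [0.2, 0.2, -1.0]
width: 0.189
finger_force: 58.7
[0.62756712 0.06348953 0.39462703] [[0.942, 0.336, 0.0], [0.336, -0.942, 0.0], [0.0, -0.0, -1.0]] [-0.22486186  0.2505178   0.12453501]
```

```bash
python3 -m crank '[[-0.0375,0.0418,0,0,0,0],[-0.0375,0.0418,0,0,0,0],[-0.0375,0.0418,0,0,0,0],[-0.0375,0.0418,0,0,0,0],[-0.0375,0.0418,0,0,0,0]]'
python3 -m crank '[[-0.0375,0.0418,0,0,0,0],[0,0,0.03,0,0,0],[0,0,0.01,0,0,0],[0,0,0,0,0,0],[0,0,0,0,0,0]]'
python3 - <<'E'
from h import *
c=cam("wrist"); im=read_camera("wrist")
o=observe();Rt=R.from_quat(o["tcp_rot"]).as_matrix(); print(o["tcp_pos"],Rt.T@(np.array([.500,-.248,.27])-o["tcp_pos"]),proj(c,[o["tcp_pos"]-[0,0,.26]]))
cv2.imwrite("pics/w4.png",cv2.resize(im[150:260,215:345,::-1],None,fx=6,fy=5.4,interpolation=cv2.INTER_CUBIC))
E
```

```text
clock: 16.92
tcp_pos: [0.5206, -0.1978, 0.3945]
tcp_rot: [0.986, 0.169, 0.0, 0.0]
ft_force: [0.1, -1.1, -1.8]
width: 0.194
finger_force: 58.7
clock: 17.55
tcp_pos: [0.5007, -0.2477, 0.3549]
tcp_rot: [0.985, 0.171, 0.0, 0.0]
ft_force: [0.1, -1.0, -0.4]
width: 0.191
finger_force: 58.7
[ 0.50066346 -0.24784591  0.354911  ] [-0.00074496 -0.00013359  0.08491036] [[279.50640157 220.24772792]]
```

View pics/w4.png

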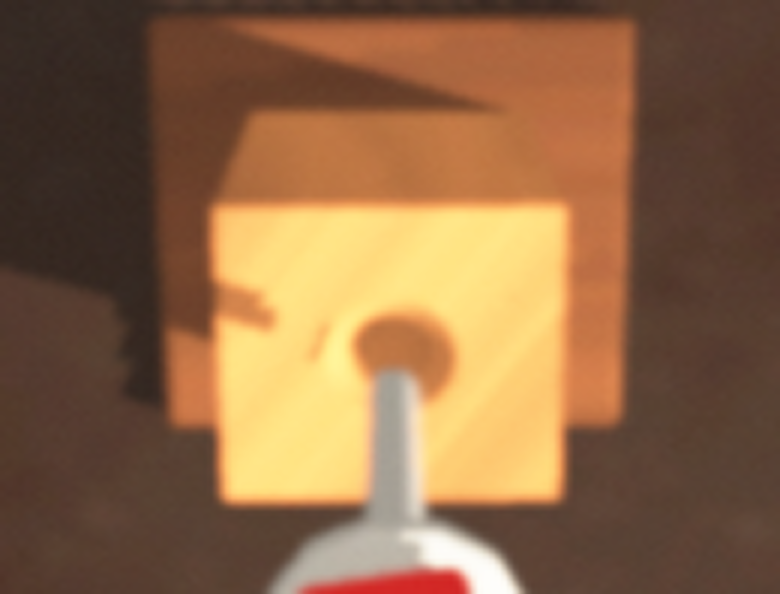

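The tip is over the hole, which is centred near crop (391, 350). A 1 mm correction along -x, then lower.

```bash
python3 -m crank '[[-0.001,0,0.005,0,0,0],[0,0,0.008,0,0,0],[0,0,0.01,0,0,0],[0,0,0.01,0,0,0],[0,0,0,0,0,0]]'
python3 -m crank '[[0,0,0.015,0,0,0],[0,0,0.015,0,0,0],[0,0,0.01,0,0,0],[0,0,0.005,0,0,0],[0,0,0,0,0,0]]'
```

```text
clock: 18.23
tcp_pos: [0.4993, -0.2485, 0.3202]
tcp_rot: [0.985, 0.171, -0.001, -0.0]
ft_force: [-0.5, 0.2, -1.0]
width: 0.193
finger_force: 58.7
clock: 18.85
tcp_pos: [0.4994, -0.2486, 0.2759]
tcp_rot: [0.985, 0.171, -0.0, -0.0]
ft_force: [0.0, -0.6, -1.3]
width: 0.199
finger_force: 58.7
```

```bash
python3 -m crank '[[0,0,0.002,0,0,0],[0,0,0.002,0,0,0],[0,0,0.001,0,0,0],[0,0,0,0,0,0]]'
```

```text
clock: 19.35
tcp_pos: [0.4994, -0.2485, 0.2711]
tcp_rot: [0.985, 0.171, -0.0, -0.0]
ft_force: [0.3, 1.1, -0.9]
width: 0.192
finger_force: 58.7
```

```bash
python3 -m crank '[[0,0,0.0005,0,0,0],[0,0,0.0005,0,0,0],[0,0,0,0,0,0]]'
```

```text
clock: 19.73
tcp_pos: [0.4994, -0.2485, 0.2702]
tcp_rot: [0.985, 0.171, 0.0, -0.0]
ft_force: [-0.2, 0.1, 0.2]
width: 0.192
finger_force: 58.9
```

```bash
python3 -m crank '[[0,0,0.0003,0,0,0],[0,0,0,0,0,0]]'; python3 -m crank '[[0,0,0,0,0,0],[0,0,0,0,0,0],[0,0,0,0,0,0],[0,0,0,0,0,0],[0,0,0,0,0,0]]' 1.0
python3 -m crank '[[0,0,-0.02,0,0,0],[0,0,-0.04,0,0,0],[0,0,-0.04,0,0,0],[0,0,-0.035,0,0,0],[0,0,0,0,0,0]]'
python3 - <<'E'
from h import *
im=read_camera("wrist");
a=im[120:250,215:345]; s=read_camera("scene")[140:270,205:395]
o=np.hstack([cv2.resize(a,(350,390)),cv2.resize(s,(450,390))]); cv2.imwrite("pics/f.png",o[:,:,::-1])
for d in outline_of("scene","tray_front")[:1]: print(cv2.boundingRect(d["region"].astype(np.uint8)))
for t in["pin_grip","canister","gift_bar","price_holder"]:
    for d in outline_of("scene",t)[:1]: print(t,np.round(d["centre"],1),cv2.boundingRect(d["region"].astype(np.uint8)))
E
```

```text
clock: 19.98
tcp_pos: [0.4994, -0.2485, 0.2701]
tcp_rot: [0.985, 0.171, 0.0, 0.0]
ft_force: [-1.6, 0.9, 7.2]
width: 0.192
finger_force: 59.3
clock: 20.6
tcp_pos: [0.4994, -0.2485, 0.2698]
tcp_rot: [0.985, 0.171, -0.0, -0.0]
ft_force: [-0.7, 0.2, 0.2]
width: 1.002
finger_force: 0.0
clock: 21.22
tcp_pos: [0.4995, -0.2487, 0.4069]
tcp_rot: [0.985, 0.171, 0.002, 0.001]
ft_force: [-0.4, 0.0, -1.1]
width: 1.0
finger_force: 0.0
(273, 214, 64, 50)
pin_grip [273.6 220.5] (216, 182, 121, 81)
canister [286.  179.3] (278, 171, 23, 20)
gift_bar [206.  323.4] (158, 278, 97, 91)
price_holder [360.2 238.5] (351, 223, 18, 32)
```

View pics/f.png

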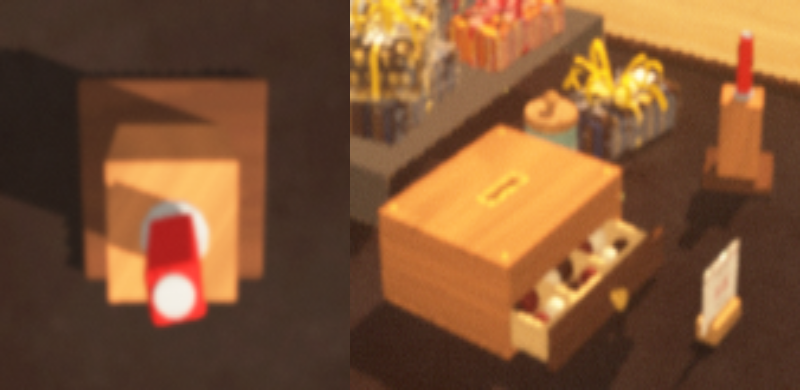

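The pin stands upright with its collar on the block (left panel, cap at (175, 297)). The tray is fully out, and the bystanders are where they were.

```bash
python3 -c "
from bench import *
print(job_done())"
```

```text
the job is handed in; nothing more can be done
None
```

The job is handed in at about 21 s: the tray slid fully out, the pin is back upright and home in its stand, the bystanders are unmoved, and no wrist reading passed about 7 N.

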